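# Tighten a filter cell cover crisscross

## Robot

A 6-joint arm with a two-finger parallel gripper is mounted at the origin on a cart in front of the work surface, level with it; the furniture and walls round the work are solid. World frame = base frame: x ahead of the robot, y to its left, z up, the work surface at z = 0. Lengths are in m, angles in degrees, forces in N, time in s.
With the tool pointing down it reaches from about 0.3 to 0.75 m from the base axis. Payload 8.5 kg.
Tool frame: the origin (TCP) lies at the very end of the fingers, on their centre line; the grasp point (between the pads) lies 19 mm behind it; z points along the fingers, y is the line along which they close (so a half turn about z gives the same grasp; the last joint's range is limited). The gripper opens to 85 mm and grips with 20 to 120 N. Pads are 22 mm wide; open, the fingers measure 114 mm over their backs; the gripper's body (76 mm by 85 mm) begins 54 mm behind the grasp point. The pads swing forward as they close: fully open they stand 13 mm farther back than shut.
Start: joints at [57.794, 21.807, 74.336, -0, 83.858, -12.336], TCP at [0.187, 0.517, 0.231] pointing down, gripper open.
Joint ranges: [-178.18, 178.18], [-50.72, 133.34], [12.68, 142.11], [-81.47, 261.47], [9.98, 163.14], [-165.26, 165.26]. Speed limits (degrees/s): [136.94, 136.94, 180, 180, 180, 180].

## Interface

Orientations are given as a 3x3 rotation matrix whose columns are the frame's x, y, z axes.
In Python, from rig import env, imaging gives the robot as it stands. The module is installed in compiled form; this text tells all that it offers.
- The arm moves only by the tool arm_command, never from a script. Its arguments are lists of equal length, an entry for each row: "turn": the turn, a rotation vector about the tool's x, y, z in units of 5 degrees (1.0 is 5 degrees), a list of three; "xyz": the shift along the tool's x, y, z in units of 50 mm (1.0 is 50 mm), a list of three; "claw": the finger opening in mm, from 0 to 85.4. A call has 1 to 12 rows; each row shifts and turns the commanded pose from where the row before left it, along the tool's axes as they then stand; what a row does not reach is not made up. A row lasts 1/10 s, in which the tool goes at most 50 mm and 8.59 degrees, less where a joint would pass 70% of its speed; a pose out of reach is approached as far as the arm can. A call is refused whole if a number of a shift passes 1 or a number of a turn 1, either way. A call with a gripper value outside its range is refused whole. The fingers move at their own pace and stop on an object; "squeeze" is the grip in N (left out, the last holds). Time passes only in rows, so rows that do not move let the fingers close. It gives the time, the measured TCP pose, the force, the opening and the grip force at its end, in the units of the state.
- env.observe(): the state, without advancing time (a new reading comes with each control period).
- imaging.get_image(name): name is "side" or "top"; returns (picture, depth): 480x640x3 uint8, blue, green, red; 480x640 float32, m along the optical axis (not along the pixel's ray), 0 where there is no reading.
- imaging.camera_info(name): a dict with "camera_matrix" (3x3 intrinsics, pixels), "rvec" (rotation vector, rad) and "tvec" (3), from world to camera coordinates, as OpenCV has them. Camera axes: x right, y down, z forward; pixel columns grow to the right and rows downward; lengths in m; the calibration is good to about 2 mm. A picture is of the moment at which its call begins. camera_info takes no time and is no camera call.
- env.close_job(): hands the job in; it is judged then, once.
The state is a dict: "time_s": time; "q": joint angles; "qvel": joint speeds; "joint_efforts": joint torques, N m; "position": TCP position; "tool_rot": TCP orientation; "ft_force": force on the tool from outside, world axes, zero at the start; "wrist_torque": the same for the moment, N m; "grip_width": finger opening in m; "gripper_force": force on a finger pad.
Only numpy, scipy, OpenCV 4.12 (cv2) and the standard library are available. Lean on these libraries where they do the work, as an engineer would, in place of code of your own. Each camera call takes 0.05 s, during which the arm holds its last target. There are 200 camera calls.

## Task

The four cover screws of the square filter cell have been run down part way; give them their last round: turn each clockwise fully home, in crisscross order so that the cover seats flat. Tighten the red screw home first, then the one diagonally opposite it, and only then the other two. Leave the bottle and the timer where they are.

Things in the scene. Friction and masses are not known exactly. Their poses are not given: they have to be found in the camera images.
- screw_1 (a joint): turn (rad) of the RED screw, where the crisscross starts: grows clockwise seen from above; starts at 0 to 0.3, hard stop at 1.2 = fully home, bar then along the cover's diagonal with its white mark towards the cover's centre. Light friction (0.06 N m), stays where left; sinks 2 to 3 mm over its turn.
- grip_1 (a point): grasp point of the RED screw, where the crisscross starts: on its vertical axis, 11 mm below the top of its bar handle, 29 mm (within 1) above the cover. x along the bar, z up. Bar 42 mm long, 14 mm thick, 28 mm high, on a 20 mm round hub 13 mm high; white mark on top of the -x half.
- screw_2 (a joint): turn (rad) of black screw next to the red one (counterclockwise from it, seen from above): grows clockwise seen from above; starts at 0 to 0.3, hard stop at 1.2 = fully home, bar then along the cover's diagonal with its white mark towards the cover's centre. Light friction (0.06 N m), stays where left; sinks 2 to 3 mm over its turn.
- grip_2 (a point): grasp point of black screw next to the red one (counterclockwise from it, seen from above): on its vertical axis, 11 mm below the top of its bar handle, 29 mm (within 1) above the cover. x along the bar, z up. Bar 42 mm long, 14 mm thick, 28 mm high, on a 20 mm round hub 13 mm high; white mark on top of the -x half.
- screw_3 (a joint): turn (rad) of black screw diagonally opposite the red one: grows clockwise seen from above; starts at 0 to 0.3, hard stop at 1.2 = fully home, bar then along the cover's diagonal with its white mark towards the cover's centre. Light friction (0.06 N m), stays where left; sinks 2 to 3 mm over its turn.
- grip_3 (a point): grasp point of black screw diagonally opposite the red one: on its vertical axis, 11 mm below the top of its bar handle, 29 mm (within 1) above the cover. x along the bar, z up. Bar 42 mm long, 14 mm thick, 28 mm high, on a 20 mm round hub 13 mm high; white mark on top of the -x half.
- screw_4 (a joint): turn (rad) of black screw next to the red one (clockwise from it), diagonally opposite screw 2: grows clockwise seen from above; starts at 0 to 0.3, hard stop at 1.2 = fully home, bar then along the cover's diagonal with its white mark towards the cover's centre. Light friction (0.06 N m), stays where left; sinks 2 to 3 mm over its turn.
- grip_4 (a point): grasp point of black screw next to the red one (clockwise from it), diagonally opposite screw 2: on its vertical axis, 11 mm below the top of its bar handle, 29 mm (within 1) above the cover. x along the bar, z up. Bar 42 mm long, 14 mm thick, 28 mm high, on a 20 mm round hub 13 mm high; white mark on top of the -x half.
- cover_top (a point): centre of the top of the white cover plate (156 x 156 x 10 mm), z along its normal; on a fixed aluminium cell 164 mm square, 36 mm high, brass barbs on two sides. The four screws stand in a square of 110 mm sides round it. The cover starts up to 3 mm too high; seated, its top is 49 mm above the worktop. It tips slightly towards a screw tightened ahead of the rest.
- bottle_mid (a point): bystander: centre of a loose white bottle with orange cap, 56 mm across and 105 mm high; leave it alone.
- timer_mid (a point): bystander: centre of a loose white bench timer with three keys, 60 x 64 x 20 mm; leave it alone.
- stack_foot (a point): fixed obstacle, not to be touched: middle of the foot of the near side of a tall stack of coloured plastic boxes that stands behind and to the right of the cell; the stack is about 150 mm wide (along y), runs away from the robot (+x) from here and is about 330 mm high. Come to the cell from the robot's side or from above it.
Not all that is in view belongs to the job. Leave any orange look-alike of the part that bears screw_1 alone.

How it is judged:
By the outcome, as a careful person would: the job done as asked, in the order asked, and still so for the second after the job is handed in, with the robot touching nothing.
It also fails if it takes over 58 s, if anything falls off the work surface, if the arm or the gripper's body presses on something with over 40 N, if the wrist force passes 120 N, or if a joint passes its speed limit or range.

## Working session

There is one attempt and no reset: what is moved stays moved. The work goes in short steps, Python scripts to look and compute and a tool call to move; the robot and the scene stay as the last step left them, time stands still between calls to the robot, and variables do not carry over. Pictures are saved under pics/ and viewed, at most 10 in all, crops included, and the job is handed in when it is done.

Besides the shell and the picture viewer there is one more tool, called after ">>>" in YAML: its name, and indented under it one key for each argument. arm_command: Moves the arm, as the interface text tells. Its arguments: {"type":"object","properties":{"turn":{"type":"array"},"xyz":{"type":"array"},"claw":{"type":"array"},"squeeze":{"type":"number"}},"required":["turn","xyz","claw"]}

```bash
mkdir -p pics; cat > h.py <<'E'
import numpy as np, cv2
from rig import env, imaging
def cam(n):
    c=imaging.camera_info(n); K=np.array(c["camera_matrix"],float); R=cv2.Rodrigues(np.array(c["rvec"],float))[0]; t=np.array(c["tvec"],float).ravel()
    return K,R,t
def ray(n,uv,z):
    K,R,t=cam(n); uv=np.atleast_2d(uv).astype(float)
    d=(np.linalg.inv(K)@np.c_[uv,np.ones(len(uv))].T).T@R; c=-R.T@t
    return c+d*((z-c[2])/d[:,2])[:,None]
def proj(n,P):
    K,R,t=cam(n); p=(np.atleast_2d(P)@R.T+t)@K.T; return p[:,:2]/p[:,2:]
E
python3 - <<'E'
from h import *
ims=[]
for n in("top","side"):
    im,d=imaging.get_image(n); cv2.imwrite(f"pics/{n}0.png",im); np.save(n+"0.npy",d)
    K,R,t=cam(n); print(n,-R.T@t,R[2],K[0,0])
s=env.observe();print(s)
E
```

```text
top [0.38856229 0.11292043 1.21560382] [ 0.13832784 -0.01239858 -0.99030888] 483.82153681412217
side [ 0.30054339 -0.9513609   0.88092529] [ 0.18574414  0.77945512 -0.59828825] 503.7980624568118
{'time_s': 0.1, 'q': array([ 5.77941406e+01,  2.18366545e+01,  7.43804842e+01,  1.09137078e-03,
        8.38589158e+01, -1.23357036e+01]), 'qvel': array([ 7.06741979e-05,  4.76554240e-02, -3.05725343e-01,  3.99451369e-02,
       -1.04900709e-01, -9.96194005e-02]), 'joint_efforts': array([ 3.78558703e-03, -4.49214792e+01, -2.31654364e+01, -2.07445419e-04,
        3.63901963e-03,  3.30386035e-05]), 'position': array([0.18678685, 0.51702004, 0.23077755]), 'tool_rot': array([[-9.40464490e-01,  3.39891188e-01, -7.23480427e-04],
       [ 3.39891823e-01,  9.40463880e-01, -1.11307215e-03],
       [ 3.02083796e-04, -1.29270991e-03, -9.99999119e-01]]), 'ft_force': array([0.21592749, 0.35844625, 0.00881748]), 'wrist_torque': array([0.01282757, 0.02083701, 0.00207635]), 'gripper_force': 0.0, 'grip_width': 0.08514282599488265}
```

View pics/top0.png

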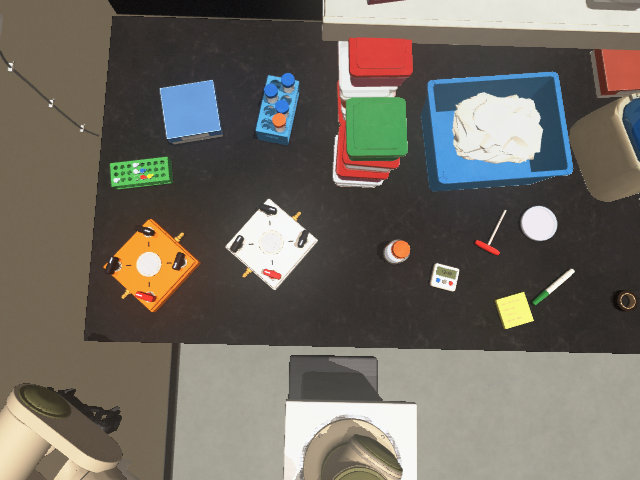

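View pics/side0.png

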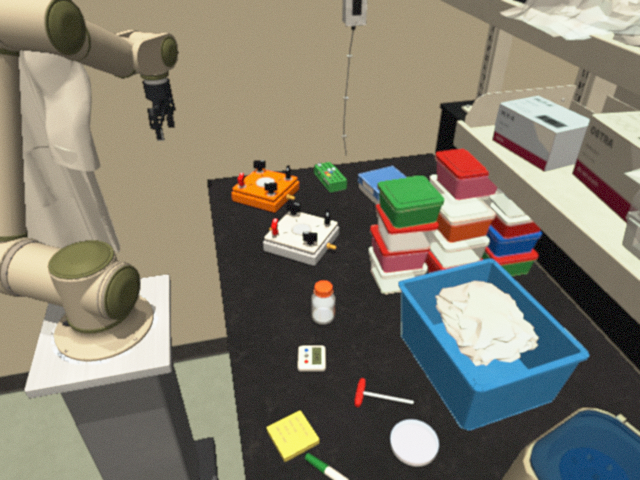

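The top view shows two cells. The one at (271,244) has a white cover, with red screw (272,275) and black screws (302,239), (269,209), (237,242). The one at (151,265) is orange, with its red screw at (146,296). The white-cover cell fits the description and the orange one is the look-alike. I'll enlarge the white one to confirm.

```bash
cat > meas.py <<'E'
from h import *
import sys
def measure(im,c0=(271,244)):
    hsv=cv2.cvtColor(im,cv2.COLOR_BGR2HSV); H,S,V=[hsv[...,i].astype(int) for i in range(3)]
    yy,xx=np.mgrid[:480,:640]; near=(abs(xx-c0[0])+abs(yy-c0[1])<52)
    out=[]
    red=near&(S>130)&((H<8)|(H>172)); blk=near&(V<70)&(abs(xx-c0[0])+abs(yy-c0[1])<45)
    return red,blk,near&(V>140)&(S<40)
if __name__=="__main__":
    im,d=cv2.imread("pics/top0.png"),np.load("top0.npy")
    red,blk,wh=measure(im)
    for nm,m in(("red",red),("blk",blk),("wh",wh)):
        n,l,s,c=cv2.connectedComponentsWithStats(m.astype(np.uint8))
        for i in range(1,n):
            if s[i,4]>15:
                ys,xs=np.nonzero(l==i); z=d[l==i]
                r=cv2.minAreaRect(np.c_[xs,ys].astype(np.float32)); print(nm,c[i].round(1),s[i,4],np.round(r[0],1),np.round(r[1],1),round(r[2],1),ray("top",c[i],.089).round(4))
    n,l,s,c=cv2.connectedComponentsWithStats(wh.astype(np.uint8)); i=1+s[1:,4].argmax()
    ys,xs=np.nonzero(l==i); h=cv2.convexHull(np.c_[xs,ys].astype(np.int32))
    print(np.round(ray("top",cv2.boxPoints(cv2.minAreaRect(h)),.051),4))
    # depth-based cover height
    K,R,t=cam("top"); zz=d[wh]; ys,xs=np.nonzero(wh); P=((np.linalg.inv(K)@np.c_[xs,ys,np.ones(len(xs))].T)*zz).T; P=(P-t)@R
    print("z med",np.median(P[:,2]))
    a=cv2.resize(im[190:300,215:325],(600,600),interpolation=cv2.INTER_CUBIC)
    cv2.imwrite("pics/crop0.png",a)
E
python3 meas.py
```

```text
red [272.2 274. ] 97 [271.3 273.9] [17.4  7.6] 26.6 [[0.4484 0.1946 0.089 ]]
blk [268.6 210.9] 42 [268.5 210.7] [13.3  4.5] 5.2 [[0.597  0.2082 0.089 ]]
blk [238.3 245.2] 33 [238.7 244.9] [ 2.6 15.3] 32.0 [[0.5138 0.2761 0.089 ]]
wh [271.4 243.9] 3765 [271.2 243.4] [66.3 66.6] 41.0 [[0.5186 0.1988 0.089 ]]
[[0.5133 0.3151 0.051 ]
 [0.6399 0.2143 0.051 ]
 [0.5355 0.0891 0.051 ]
 [0.4119 0.1907 0.051 ]]
z med 0.05145097158877725
```

View pics/crop0.png

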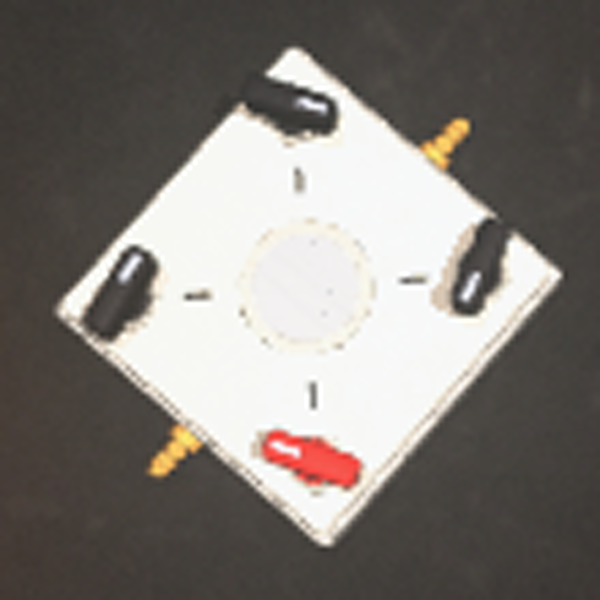

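The crop confirms it: a white cover with the red screw at (312,460), i.e. the robot's side, and black screws right (2), top (3) and left (4). White marks are visible on each bar. Next I compute the geometry.

```bash
cat > geo.py <<'E'
from h import *
def c2p(p): return np.array(p,float)/(600/110)+[215-.4,190-.4]
corn=ray("top",c2p([(325,543),(560,272),(295,48),(57,312)]),.051)[:,:2]
ring=ray("top",c2p([(306.5,286)]),.051)[0,:2]
print("ring",ring,"cornmean",corn.mean(0))
dA=corn[2]-corn[0]; dB=corn[1]-corn[3]; print(np.linalg.norm(dA),np.linalg.norm(dB))
aA=np.degrees(np.arctan2(dA[1],dA[0])); aB=np.degrees(np.arctan2(dB[1],dB[0]))+90; print("diag",aA,aB)
a=(aA+aB)/2; out=[a+180,a-90,a,a+90]
bars=[((276,441),(352,476)),((468,295),(495,225)),((318,108),(248,85)),((133,262),(95,330))]
for i in range(4):
    e=np.radians(out[i]); p=ring+.0778*np.array([np.cos(e),np.sin(e)])
    b=ray("top",c2p(bars[i]),.090)[:,:2]; v=b[1]-b[0]; yw=np.degrees(np.arctan2(v[1],v[0]))
    print(i+1,"axis",p.round(4),"barmid",b.mean(0).round(4),"home",round(out[i]%360,1),"now",round(yw%360,1),"togo",round((yw-out[i])%360,1),"topcrop",((proj("top",[*p,.091])-[214.6,189.6])*600/110).round(0))
d=np.load("top0.npy"); print("stack foot",ray("top",[(335,183),(380,186)],0.0).round(3))
print("side axis px",[proj("side",[*(ring+.0778*np.array([np.cos(np.radians(o)),np.sin(np.radians(o))])),.09]).round(0) for o in out])
E
python3 geo.py
python3 -c "
import cv2
a=cv2.imread('pics/side0.png')[190:270,255:345];cv2.imwrite('pics/sc0.png',cv2.resize(a,(675,600),interpolation=cv2.INTER_CUBIC))"
```

```text
ring [0.52758057 0.20339747] cornmean [0.52487826 0.20198018]
0.22166917137809558 0.22344849551261386
diag 5.496959662630391 6.052859567283932
1 axis [0.4502 0.1956] barmid [0.4492 0.1945] home 185.8 now 246.8 togo 61.0 topcrop [[311. 456.]]
2 axis [0.5354 0.126 ] barmid [0.5361 0.1256] home 275.8 now 340.6 togo 64.8 topcrop [[481. 261.]]
3 axis [0.605  0.2112] barmid [0.6053 0.2135] home 5.8 now 73.1 togo 67.3 topcrop [[288.  97.]]
4 axis [0.5198 0.2808] barmid [0.5165 0.2825] home 95.8 now 153.4 togo 57.6 topcrop [[118. 288.]]
stack foot [[ 0.691  0.048  0.   ]
 [ 0.686 -0.068  0.   ]]
side axis px [array([[274., 223.]]), array([[310., 233.]]), array([[327., 213.]]), array([[293., 204.]])]
```

View pics/sc0.png

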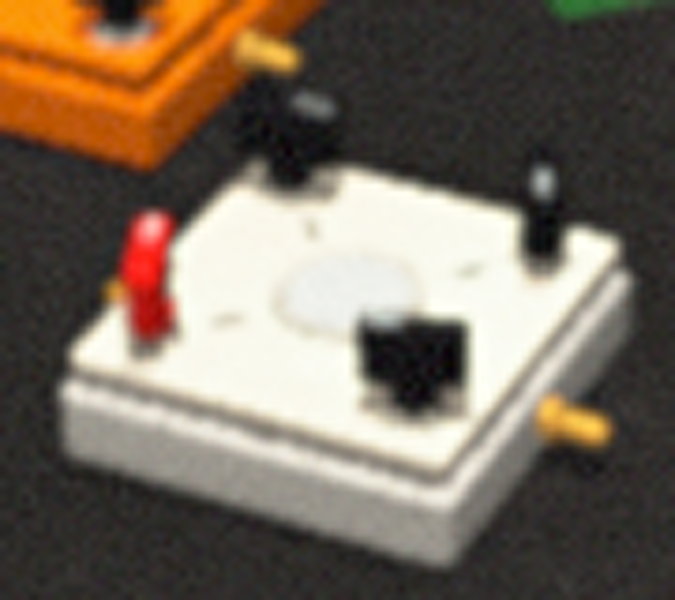

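The side crop shows the red screw at the left (147,275) and black ones at (290,130), (543,215) and (412,355), which agrees with the computed axes. Now move over the red screw.

>>> arm_command:
  turn:
    - [0,0,0]
    - [0,0,0]
    - [0,0,0]
    - [0,0,0]
    - [0,0,0]
    - [0,0,0]
    - [0,0,0]
    - [0,0,0]
    - [0,0,0]
    - [0,0,0]
    - [0,0,0.7]
  xyz:
    - [-0.713,-0.427,0]
    - [-0.713,-0.427,0]
    - [-0.713,-0.427,0]
    - [-0.713,-0.427,0]
    - [-0.713,-0.427,0]
    - [-0.713,-0.427,0]
    - [-0.713,-0.427,0]
    - [-0.713,-0.427,0]
    - [-0.713,-0.427,0]
    - [-0.713,-0.427,0]
    - [0,0,0]
  claw: [45,45,45,45,45,45,45,45,45,45,45]

```text
time_s: 1.2
position: [0.4521, 0.192, 0.2308]
tool_rot: [[-0.916, 0.402, -0.0], [0.402, 0.916, -0.001], [-0.0, -0.001, -1.0]]
ft_force: [-0.6, 1.3, -0.3]
grip_width: 0.0452
gripper_force: 0.0
```

>>> arm_command:
  turn:
    - [0,0,1]
    - [0,0,1]
    - [0,0,1]
    - [0,0,1]
    - [0,0,1]
    - [0,0,1]
    - [0,0,1]
    - [0,0,1]
    - [0,0,1]
    - [0,0,1]
    - [0,0,1]
    - [0,0,1]
  xyz:
    - [0,0,0]
    - [0,0,0]
    - [0,0,0]
    - [0,0,0]
    - [0,0,0]
    - [0,0,0]
    - [0,0,0]
    - [0,0,0]
    - [0,0,0]
    - [0,0,0]
    - [0,0,0]
    - [0,0,0]
  claw: [45,45,45,45,45,45,45,45,45,45,45,45]

```text
time_s: 2.4
position: [0.4495, 0.1953, 0.231]
tool_rot: [[-0.112, 0.994, -0.001], [0.994, 0.112, -0.0], [-0.0, -0.001, -1.0]]
ft_force: [0.4, -0.5, 0.3]
grip_width: 0.0453
gripper_force: 0.0
```

>>> arm_command:
  turn:
    - [0,0,1]
    - [0,0,1]
    - [0,0,1]
    - [0,0,1]
    - [0,0,1]
    - [0,0,1]
    - [0,0,0]
    - [0,0,0]
  xyz:
    - [0,0,0]
    - [0,0,0]
    - [0,0,0]
    - [0,0,0]
    - [0,0,0]
    - [0,0,0]
    - [0,0,0]
    - [0,0,0]
  claw: [45,45,45,45,45,45,45,45]

```text
time_s: 3.2
position: [0.4496, 0.1953, 0.2312]
tool_rot: [[0.395, 0.919, -0.0], [0.919, -0.395, -0.0], [-0.0, -0.0, -1.0]]
ft_force: [-0.0, 0.8, -0.6]
grip_width: 0.045
gripper_force: 0.0
```

>>> arm_command:
  turn:
    - [0,0,0]
    - [0,0,0]
    - [0,0,0]
    - [0,0,0]
    - [0,0,0]
    - [0,0,0]
    - [0,0,0]
    - [0,0,0]
    - [0,0,0]
    - [0,0,0]
    - [0,0,0]
    - [0,0,0]
  xyz:
    - [0,0,0.66]
    - [0,0,0.66]
    - [0,0,0.66]
    - [0,0,0.66]
    - [0,0,0.66]
    - [0,0,0]
    - [0,0,0]
    - [0,0,0]
    - [0,0,0]
    - [0,0,0]
    - [0,0,0]
    - [0,0,0]
  claw: [45,45,45,45,45,45,12,6,6,6,6,6]
  squeeze: 40

```text
time_s: 4.4
position: [0.4502, 0.1956, 0.0674]
tool_rot: [[0.396, 0.918, 0.002], [0.918, -0.396, 0.001], [0.002, 0.002, -1.0]]
ft_force: [-1.9, 3.1, 7.3]
grip_width: 0.0133
gripper_force: 43.0
```

>>> arm_command:
  turn:
    - [0,0,0.9]
    - [0,0,0.9]
    - [0,0,0.9]
    - [0,0,0.9]
    - [0,0,0.9]
    - [0,0,0.9]
    - [0,0,0.9]
    - [0,0,0.9]
    - [0,0,0.9]
    - [0,0,0.9]
    - [0,0,0.9]
    - [0,0,0.9]
  xyz:
    - [0,0,0.003]
    - [0,0,0.003]
    - [0,0,0.003]
    - [0,0,0.003]
    - [0,0,0.003]
    - [0,0,0.003]
    - [0,0,0.003]
    - [0,0,0.003]
    - [0,0,0.003]
    - [0,0,0.003]
    - [0,0,0.003]
    - [0,0,0.003]
  claw: [6,6,6,6,6,6,6,6,6,6,6,6]

```text
time_s: 5.6
position: [0.4494, 0.196, 0.0656]
tool_rot: [[0.976, 0.216, 0.001], [0.216, -0.976, 0.001], [0.001, -0.001, -1.0]]
ft_force: [-6.9, 6.0, 9.5]
grip_width: 0.0134
gripper_force: 43.2
```

```bash
python3 -c "
from h import *
s=env.observe();print(s['q'].round(1),s['wrist_torque'],s['ft_force'],s['joint_efforts'][5])"
```

```text
[ 9.7 27.3 97.5  0.1 55.2 87.2] [1.03478929 0.5124426  0.02132848] [-6.91523359  5.96655467  9.47399191] -0.9804360195994377
```

>>> arm_command:
  turn:
    - [0,0,0.5]
    - [0,0,0.5]
    - [0,0,0.5]
    - [0,0,0.3]
    - [0,0,0]
  xyz:
    - [0,0,0.003]
    - [0,0,0]
    - [0,0,0]
    - [0,0,0]
    - [0,0,0]
  claw: [6,6,6,6,6]

```text
time_s: 6.1
position: [0.4493, 0.1964, 0.0654]
tool_rot: [[0.998, 0.064, 0.001], [0.064, -0.998, 0.002], [0.001, -0.002, -1.0]]
ft_force: [-5.2, 7.1, 9.1]
grip_width: 0.0135
gripper_force: 46.9
```

```bash
python3 -c "
from h import *
s=env.observe();print(s['q'].round(1),s['wrist_torque'],s['ft_force'],s['joint_efforts'][5])"
```

```text
[ 9.7 27.3 97.5  0.1 55.2 95.9] [1.45586818 0.55740019 0.72030948] [-5.20053021  7.11427364  9.09176949] 0.9337748028337955
```

>>> arm_command:
  turn:
    - [0,0,0.3]
    - [0,0,0.3]
    - [0,0,0]
  xyz:
    - [0,0,0]
    - [0,0,0]
    - [0,0,0]
  claw: [6,6,6]

```text
time_s: 6.4
position: [0.4492, 0.1967, 0.0654]
tool_rot: [[1.0, 0.014, 0.001], [0.014, -1.0, 0.002], [0.001, -0.002, -1.0]]
ft_force: [-7.5, 10.4, 9.2]
grip_width: 0.0131
gripper_force: 63.0
```

```bash
python3 -c "
from h import *
s=env.observe();print(s['q'].round(1),s['wrist_torque'],s['ft_force'],s['joint_efforts'][5])"
```

```text
[ 9.7 27.3 97.5  0.1 55.2 98.9] [1.89985248 0.6399225  1.49917244] [-7.49282806 10.37967156  9.21684669] 1.68943852186203
```

>>> arm_command:
  turn:
    - [0,0,0]
    - [0,0,0]
    - [0,0,0]
    - [0,0,0]
    - [0,0,0]
    - [0,0,0]
    - [0,0,0]
    - [0,0,0]
    - [0,0,0]
    - [0,0,0]
    - [0,0,0]
    - [0,0,0]
  xyz:
    - [0,0,0]
    - [0,0,0]
    - [0,0,0]
    - [0,0,-0.5]
    - [0,0,-0.75]
    - [0,0,-0.75]
    - [0.625,-0.053,0]
    - [0.625,-0.053,0]
    - [0.625,-0.053,0]
    - [0.625,-0.053,0]
    - [0.625,-0.053,0]
    - [0,0,0]
  claw: [45,45,45,45,45,45,45,45,45,45,45,45]

```text
time_s: 7.6
position: [0.6084, 0.2096, 0.1632]
tool_rot: [[1.0, 0.01, 0.0], [0.01, -1.0, -0.0], [0.0, 0.0, -1.0]]
ft_force: [-0.7, -0.2, -1.0]
grip_width: 0.0448
gripper_force: 0.0
```

>>> arm_command:
  turn:
    - [0,0,-1]
    - [0,0,-1]
    - [0,0,-1]
    - [0,0,-1]
    - [0,0,-1]
    - [0,0,-1]
    - [0,0,-1]
    - [0,0,-1]
    - [0,0,-1]
    - [0,0,-1]
    - [0,0,-1]
    - [0,0,-1]
  xyz:
    - [0,0,0]
    - [0,0,0]
    - [0,0,0]
    - [0,0,0]
    - [0,0,0]
    - [0,0,0]
    - [0,0,0]
    - [0,0,0]
    - [0,0,0]
    - [0,0,0]
    - [0,0,0]
    - [0,0,0]
  claw: [45,45,45,45,45,45,45,45,45,45,45,45]

```text
time_s: 8.8
position: [0.6051, 0.21, 0.1643]
tool_rot: [[0.488, 0.873, -0.001], [0.873, -0.488, -0.0], [-0.001, -0.0, -1.0]]
ft_force: [-0.2, -0.1, 0.5]
grip_width: 0.0449
gripper_force: 0.0
```

>>> arm_command:
  turn:
    - [0,0,-1]
    - [0,0,-1]
    - [0,0,-0.4]
    - [0,0,0]
    - [0,0,0]
    - [0,0,0]
  xyz:
    - [0,0,0]
    - [0,0,0]
    - [0,0,0]
    - [0,0,0]
    - [0,0,0]
    - [0,0,0]
  claw: [45,45,45,45,45,45]

```text
time_s: 9.4
position: [0.6056, 0.2102, 0.1644]
tool_rot: [[0.299, 0.954, -0.0], [0.954, -0.299, -0.0], [-0.0, -0.0, -1.0]]
ft_force: [-0.7, 0.1, 0.3]
grip_width: 0.045
gripper_force: 0.0
```

```bash
python3 - <<'E'
from h import *
im,d=imaging.get_image("side"); a=im[160:270,255:365]; cv2.imwrite("pics/s1.png",cv2.resize(a,(600,600),interpolation=cv2.INTER_CUBIC))
E
```

```text
(no output)
```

View pics/s1.png

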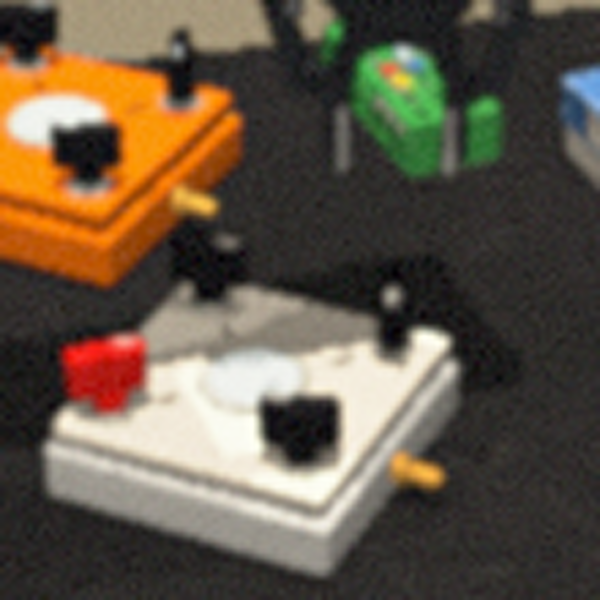

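The crop shows the red bar now along the diagonal with its mark (130,345) towards the centre. The open fingers (340 and 455, 140) straddle screw 3 at (392,320). Descend and grip.

>>> arm_command:
  turn:
    - [0,0,0]
    - [0,0,0]
    - [0,0,0]
    - [0,0,0]
    - [0,0,0]
    - [0,0,0]
    - [0,0,0]
    - [0,0,0]
    - [0,0,0]
    - [0,0,0]
  xyz:
    - [0,0,0.65]
    - [0,0,0.65]
    - [0,0,0.64]
    - [0,0,0]
    - [0,0,0]
    - [0,0,0]
    - [0,0,0]
    - [0,0,0]
    - [0,0,0]
    - [0,0,0]
  claw: [45,45,45,45,12,6,6,6,6,6]
  squeeze: 40

```text
time_s: 10.45
position: [0.6052, 0.2109, 0.069]
tool_rot: [[0.298, 0.955, 0.0], [0.955, -0.298, 0.001], [0.001, -0.0, -1.0]]
ft_force: [-5.7, 1.6, 0.7]
grip_width: 0.0133
gripper_force: 42.4
```

>>> arm_command:
  turn:
    - [0,0,0.9]
    - [0,0,0.9]
    - [0,0,0.9]
    - [0,0,0.9]
    - [0,0,0.9]
    - [0,0,0.9]
    - [0,0,0.9]
    - [0,0,0.9]
    - [0,0,0.9]
    - [0,0,0.9]
    - [0,0,0.9]
    - [0,0,0.9]
  xyz:
    - [0,0,0.003]
    - [0,0,0.003]
    - [0,0,0.003]
    - [0,0,0.003]
    - [0,0,0.003]
    - [0,0,0.003]
    - [0,0,0.003]
    - [0,0,0.003]
    - [0,0,0.003]
    - [0,0,0.003]
    - [0,0,0.003]
    - [0,0,0.003]
  claw: [6,6,6,6,6,6,6,6,6,6,6,6]

```text
time_s: 11.65
position: [0.6047, 0.2112, 0.0674]
tool_rot: [[0.948, 0.317, -0.001], [0.317, -0.948, 0.001], [-0.001, -0.002, -1.0]]
ft_force: [-7.3, 2.5, 4.1]
grip_width: 0.0132
gripper_force: 42.8
```

>>> arm_command:
  turn:
    - [0,0,0.9]
    - [0,0,0.9]
    - [0,0,0.8]
    - [0,0,0.5]
    - [0,0,0.4]
    - [0,0,0]
  xyz:
    - [0,0,0.003]
    - [0,0,0.003]
    - [0,0,0]
    - [0,0,0]
    - [0,0,0]
    - [0,0,0]
  claw: [6,6,6,6,6,6]

```text
time_s: 12.25
position: [0.6047, 0.2105, 0.067]
tool_rot: [[1.0, 0.022, -0.001], [0.022, -1.0, -0.001], [-0.001, 0.001, -1.0]]
ft_force: [-6.9, 0.9, 4.4]
grip_width: 0.0134
gripper_force: 51.1
```

```bash
python3 -c "
from h import *
s=env.observe();print(s['q'].round(1),s['wrist_torque'],s['ft_force'],s['joint_efforts'][5])"
```

```text
[ 8.6 39.2 71.8 -0.  69.1 97.4] [-0.08874769  1.42269613  1.1547087 ] [-6.87640203  0.87184342  4.39073574] 1.4815876632928848
```

>>> arm_command:
  turn:
    - [0,0,0]
    - [0,0,0]
    - [0,0,0]
    - [0,0,0]
    - [0,0,0]
    - [0,0,0]
    - [0,0,0]
    - [0,0,0]
    - [0,0,0]
    - [0,0,-0.9]
    - [0,0,-1]
    - [0,0,-1]
  xyz:
    - [0,0,0]
    - [0,0,0]
    - [0,0,0]
    - [0,0,-0.5]
    - [0,0,-0.75]
    - [0,0,-0.75]
    - [-0.477,0.553,0]
    - [-0.477,0.553,0]
    - [-0.477,0.553,0]
    - [0,0,0]
    - [0,0,0]
    - [0,0,0]
  claw: [45,45,45,45,45,45,45,45,45,45,45,45]

```text
time_s: 13.45
position: [0.5361, 0.1255, 0.1659]
tool_rot: [[0.962, 0.272, 0.001], [0.272, -0.962, -0.0], [0.001, 0.0, -1.0]]
ft_force: [0.2, -0.9, 0.1]
grip_width: 0.0447
gripper_force: 0.0
```

>>> arm_command:
  turn:
    - [0,0,-1]
    - [0,0,-1]
    - [0,0,-1]
    - [0,0,-1]
    - [0,0,-1]
    - [0,0,-1]
    - [0,0,-1]
    - [0,0,-1]
    - [0,0,-1]
    - [0,0,-1]
    - [0,0,-1]
    - [0,0,-1]
  xyz:
    - [0,0,0]
    - [0,0,0]
    - [0,0,0]
    - [0,0,0]
    - [0,0,0]
    - [0,0,0]
    - [0,0,0]
    - [0,0,0]
    - [0,0,0]
    - [0,0,0]
    - [0,0,0]
    - [0,0,0]
  claw: [45,45,45,45,45,45,45,45,45,45,45,45]

```text
time_s: 14.65
position: [0.5361, 0.1257, 0.1657]
tool_rot: [[0.245, 0.97, 0.001], [0.97, -0.245, -0.0], [0.0, 0.001, -1.0]]
ft_force: [-0.0, 0.9, 0.9]
grip_width: 0.0451
gripper_force: 0.0
```

>>> arm_command:
  turn:
    - [0,0,-1]
    - [0,0,-1]
    - [0,0,-1]
    - [0,0,-1]
    - [0,0,-1]
    - [0,0,-1]
    - [0,0,-1]
    - [0,0,-1]
    - [0,0,-1]
    - [0,0,-1]
    - [0,0,-1]
    - [0,0,-1]
  xyz:
    - [0,0,0]
    - [0,0,0]
    - [0,0,0]
    - [0,0,0]
    - [0,0,0]
    - [0,0,0]
    - [0,0,0]
    - [0,0,0]
    - [0,0,0]
    - [0,0,0]
    - [0,0,0]
    - [0,0,0]
  claw: [45,45,45,45,45,45,45,45,45,45,45,45]

```text
time_s: 15.85
position: [0.5361, 0.1258, 0.1657]
tool_rot: [[-0.717, 0.697, 0.001], [0.697, 0.717, -0.0], [-0.001, 0.001, -1.0]]
ft_force: [-0.1, 0.2, -0.4]
grip_width: 0.045
gripper_force: 0.0
```

>>> arm_command:
  turn:
    - [0,0,-1]
    - [0,0,-1]
    - [0,0,-1]
    - [0,0,-1]
    - [0,0,-1]
    - [0,0,0]
    - [0,0,0]
    - [0,0,0]
  xyz:
    - [0,0,0]
    - [0,0,0]
    - [0,0,0]
    - [0,0,0]
    - [0,0,0]
    - [0,0,0]
    - [0,0,0]
    - [0,0,0]
  claw: [45,45,45,45,45,45,45,45]

```text
time_s: 16.65
position: [0.5359, 0.1258, 0.1654]
tool_rot: [[-0.943, 0.333, 0.0], [0.333, 0.943, -0.0], [-0.0, 0.0, -1.0]]
ft_force: [0.6, 0.4, 0.8]
grip_width: 0.0452
gripper_force: 0.0
```

```bash
python3 - <<'E'
from h import *
s=env.observe(); print(s['q'].round(1))
im,d=imaging.get_image("side"); a=im[160:270,255:365]; cv2.imwrite("pics/s2.png",cv2.resize(a,(600,600),interpolation=cv2.INTER_CUBIC))
E
```

```text
[  0.9  25.1  80.5  -0.   74.4 -69.6]
```

View pics/s2.png

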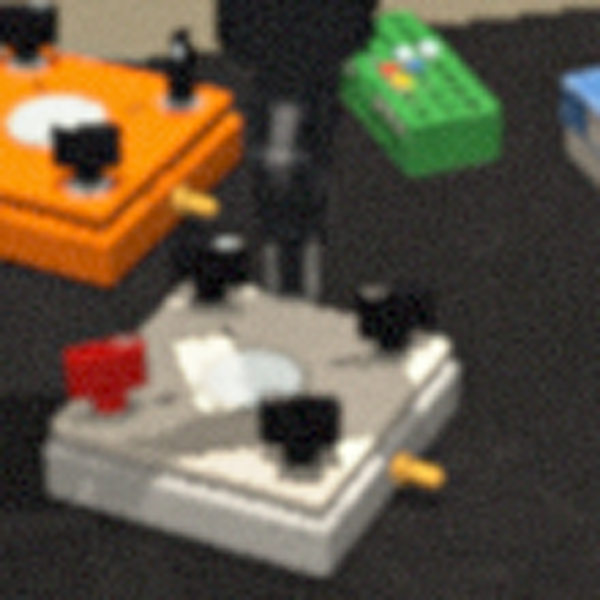

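Screw 3 (395,315) now lies along the diagonal with its mark to the centre, and the gripper is above screw 2 (300,430).

>>> arm_command:
  turn:
    - [0,0,0]
    - [0,0,0]
    - [0,0,0]
    - [0,0,0]
    - [0,0,0]
    - [0,0,0]
    - [0,0,0]
    - [0,0,0]
    - [0,0,0]
    - [0,0,0]
  xyz:
    - [0,0,0.65]
    - [0,0,0.65]
    - [0,0,0.65]
    - [0,0,0]
    - [0,0,0]
    - [0,0,0]
    - [0,0,0]
    - [0,0,0]
    - [0,0,0]
    - [0,0,0]
  claw: [45,45,45,45,12,6,6,6,6,6]
  squeeze: 40

```text
time_s: 17.7
position: [0.5368, 0.1261, 0.069]
tool_rot: [[-0.943, 0.332, 0.003], [0.332, 0.943, 0.001], [-0.003, 0.002, -1.0]]
ft_force: [1.4, 2.3, 6.6]
grip_width: 0.0131
gripper_force: 42.7
```

>>> arm_command:
  turn:
    - [0,0,0.9]
    - [0,0,0.9]
    - [0,0,0.9]
    - [0,0,0.9]
    - [0,0,0.9]
    - [0,0,0.9]
    - [0,0,0.9]
    - [0,0,0.9]
    - [0,0,0.9]
    - [0,0,0.9]
    - [0,0,0.9]
    - [0,0,0.9]
  xyz:
    - [0,0,0.003]
    - [0,0,0.003]
    - [0,0,0.003]
    - [0,0,0.003]
    - [0,0,0.003]
    - [0,0,0.003]
    - [0,0,0.003]
    - [0,0,0.003]
    - [0,0,0.003]
    - [0,0,0.003]
    - [0,0,0.003]
    - [0,0,0.003]
  claw: [6,6,6,6,6,6,6,6,6,6,6,6]

```text
time_s: 18.9
position: [0.5362, 0.1248, 0.0674]
tool_rot: [[-0.283, 0.959, 0.002], [0.959, 0.283, -0.002], [-0.002, 0.001, -1.0]]
ft_force: [-2.8, -7.7, 11.6]
grip_width: 0.0133
gripper_force: 43.2
```

>>> arm_command:
  turn:
    - [0,0,0.9]
    - [0,0,0.9]
    - [0,0,0.5]
    - [0,0,0.5]
    - [0,0,0.3]
    - [0,0,0]
  xyz:
    - [0,0,0.003]
    - [0,0,0.003]
    - [0,0,0]
    - [0,0,0]
    - [0,0,0]
    - [0,0,0]
  claw: [6,6,6,6,6,6]

```text
time_s: 19.5
position: [0.5348, 0.1247, 0.0667]
tool_rot: [[-0.022, 1.0, -0.002], [1.0, 0.022, -0.003], [-0.003, -0.002, -1.0]]
ft_force: [-6.4, -7.1, 12.9]
grip_width: 0.0133
gripper_force: 55.6
```

```bash
python3 -c "
from h import *
s=env.observe();print(s['q'].round(1),s['wrist_torque'],s['ft_force'],s['joint_efforts'][5])"
```

```text
[ 0.9 31.8 87.8 -0.2 60.6 -0.3] [-0.58368264  1.11245061  1.3023527 ] [-6.43869532 -7.10560149 12.87344582] 1.570270098745823
```

>>> arm_command:
  turn:
    - [0,0,0]
    - [0,0,0]
    - [0,0,0]
    - [0,0,0]
    - [0,0,0]
    - [0,0,0]
    - [0,0,0]
    - [0,0,0]
    - [0,0,0]
    - [0,0,0]
    - [0,0,0]
    - [0,0,-0.4]
  xyz:
    - [0,0,0]
    - [0,0,0]
    - [0,0,0]
    - [0,0,-0.5]
    - [0,0,-0.75]
    - [0,0,-0.75]
    - [0.625,-0.052,0]
    - [0.625,-0.052,0]
    - [0.625,-0.052,0]
    - [0.625,-0.052,0]
    - [0.625,-0.052,0]
    - [0,0,0]
  claw: [45,45,45,45,45,45,45,45,45,45,45,45]

```text
time_s: 20.7
position: [0.5188, 0.285, 0.1652]
tool_rot: [[-0.059, 0.998, -0.001], [0.998, 0.059, 0.001], [0.001, -0.001, -1.0]]
ft_force: [0.2, -1.1, 0.2]
grip_width: 0.045
gripper_force: 0.0
```

>>> arm_command:
  turn:
    - [0,0,-1]
    - [0,0,-1]
    - [0,0,-1]
    - [0,0,-1]
    - [0,0,-1]
    - [0,0,-1]
    - [0,0,-1]
    - [0,0,-1]
    - [0,0,-1]
    - [0,0,-1]
    - [0,0,-1]
    - [0,0,-1]
  xyz:
    - [0,0,0]
    - [0,0,0]
    - [0,0,0]
    - [0,0,0]
    - [0,0,0]
    - [0,0,0]
    - [0,0,0]
    - [0,0,0]
    - [0,0,0]
    - [0,0,0]
    - [0,0,0]
    - [0,0,0]
  claw: [45,45,45,45,45,45,45,45,45,45,45,45]

```text
time_s: 21.9
position: [0.5196, 0.2819, 0.1653]
tool_rot: [[-0.894, 0.449, -0.001], [0.449, 0.894, -0.0], [0.0, -0.001, -1.0]]
ft_force: [-0.1, -0.4, -1.0]
grip_width: 0.0447
gripper_force: 0.0
```

>>> arm_command:
  turn:
    - [0,0,0]
    - [0,0,0]
    - [0,0,0]
  xyz:
    - [0,0,0]
    - [0,0,0]
    - [0,0,0]
  claw: [45,45,45]

```text
time_s: 22.2
position: [0.5197, 0.2819, 0.1656]
tool_rot: [[-0.891, 0.453, -0.0], [0.453, 0.891, -0.0], [0.0, -0.0, -1.0]]
ft_force: [1.4, 0.1, -0.5]
grip_width: 0.0452
gripper_force: 0.0
```

```bash
python3 - <<'E'
from h import *
im,d=imaging.get_image("side"); a=im[160:270,255:365]; cv2.imwrite("pics/s3.png",cv2.resize(a,(600,600),interpolation=cv2.INTER_CUBIC))
E
```

```text
(no output)
```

View pics/s3.png

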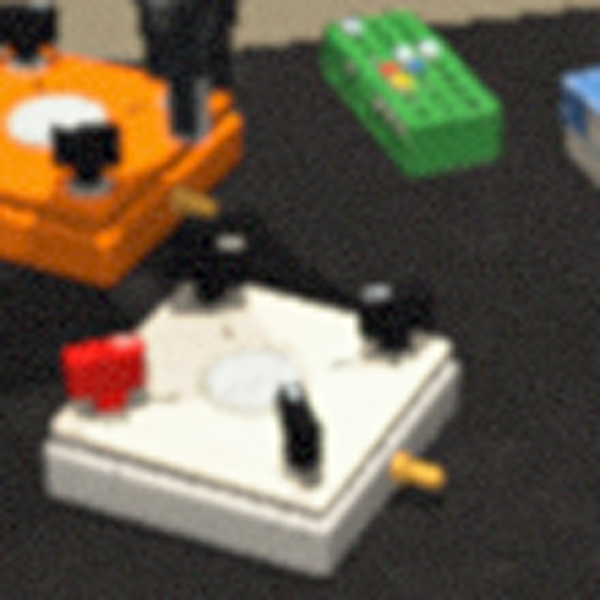

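Screw 2 (297,430) is home with its mark inwards, and the gripper is above screw 4 (212,265), clear of the orange cell. Now screw 4.

>>> arm_command:
  turn:
    - [0,0,0]
    - [0,0,0]
    - [0,0,0]
    - [0,0,0]
    - [0,0,0]
    - [0,0,0]
    - [0,0,0]
    - [0,0,0]
    - [0,0,0]
    - [0,0,0]
  xyz:
    - [0,0,0.65]
    - [0,0,0.65]
    - [0,0,0.65]
    - [0,0,0]
    - [0,0,0]
    - [0,0,0]
    - [0,0,0]
    - [0,0,0]
    - [0,0,0]
    - [0,0,0]
  claw: [45,45,45,45,12,6,6,6,6,6]
  squeeze: 40

```text
time_s: 23.25
position: [0.5204, 0.282, 0.0691]
tool_rot: [[-0.892, 0.452, 0.002], [0.452, 0.892, 0.001], [-0.002, 0.002, -1.0]]
ft_force: [0.4, -0.8, 5.7]
grip_width: 0.0131
gripper_force: 42.1
```

>>> arm_command:
  turn:
    - [0,0,0.9]
    - [0,0,0.9]
    - [0,0,0.9]
    - [0,0,0.9]
    - [0,0,0.9]
    - [0,0,0.9]
    - [0,0,0.9]
    - [0,0,0.9]
    - [0,0,0.9]
    - [0,0,0.9]
    - [0,0,0.9]
    - [0,0,0.9]
  xyz:
    - [0,0,0.003]
    - [0,0,0.003]
    - [0,0,0.003]
    - [0,0,0.003]
    - [0,0,0.003]
    - [0,0,0.003]
    - [0,0,0.003]
    - [0,0,0.003]
    - [0,0,0.003]
    - [0,0,0.003]
    - [0,0,0.003]
    - [0,0,0.003]
  claw: [6,6,6,6,6,6,6,6,6,6,6,6]

```text
time_s: 24.45
position: [0.5204, 0.2823, 0.0675]
tool_rot: [[-0.156, 0.988, 0.002], [0.988, 0.156, 0.001], [0.001, 0.003, -1.0]]
ft_force: [0.1, 1.2, 7.9]
grip_width: 0.0131
gripper_force: 42.2
```

>>> arm_command:
  turn:
    - [0,0,0.5]
    - [0,0,0.5]
    - [0,0,0.4]
    - [0,0,0.2]
    - [0,0,0]
  xyz:
    - [0,0,0.003]
    - [0,0,0]
    - [0,0,0]
    - [0,0,0]
    - [0,0,0]
  claw: [6,6,6,6,6]

```text
time_s: 24.95
position: [0.5216, 0.2826, 0.0677]
tool_rot: [[-0.022, 1.0, 0.006], [1.0, 0.022, 0.001], [0.001, 0.006, -1.0]]
ft_force: [5.0, 1.8, 5.7]
grip_width: 0.0131
gripper_force: 49.8
```

```bash
python3 -c "
from h import *
s=env.observe();print(s['q'].round(1),s['wrist_torque'],s['ft_force'],s['joint_efforts'][5])"
```

```text
[17.  35.  80.6 -0.  64.  15.8] [ 0.08863964 -0.7659311   1.1760569 ] [4.97291979 1.81605761 5.69852503] 1.3226435333490372
```

>>> arm_command:
  turn:
    - [0,0,0]
    - [0,0,0]
    - [0,0,0]
    - [0,0,0]
    - [0,0,0]
    - [0,0,0]
    - [0,0,0]
    - [0,0,0]
    - [0,0,0]
    - [0,0,0]
    - [0,0,0]
    - [0,0,0]
  xyz:
    - [0,0,0]
    - [0,0,0]
    - [0,0,0]
    - [0,0,-0.5]
    - [0,0,-0.75]
    - [0,0,-0.75]
    - [0,0,-0.75]
    - [0.6,-0.7,0]
    - [0.6,-0.7,0]
    - [0.6,-0.7,0]
    - [0.6,-0.7,0]
    - [0,0,0]
  claw: [45,45,45,45,45,45,45,45,45,45,45,45]

```text
time_s: 26.15
position: [0.3732, 0.4016, 0.2037]
tool_rot: [[-0.025, 1.0, -0.002], [1.0, 0.025, 0.0], [0.0, -0.002, -1.0]]
ft_force: [0.9, 0.4, 0.6]
grip_width: 0.045
gripper_force: 0.0
```

```bash
python3 - <<'E'
from h import *
for n,(x,y) in(("top",(215,190)),("side",(255,170))):
    im,d=imaging.get_image(n); a=im[y:y+110,x:x+110]
    cv2.imwrite(f"pics/{n}_f.png",cv2.resize(a,(400,400),interpolation=cv2.INTER_CUBIC))
cv2.imwrite("pics/final.png",np.hstack([cv2.imread("pics/top_f.png"),cv2.imread("pics/side_f.png")]))
E
```

```text
(no output)
```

View pics/final.png

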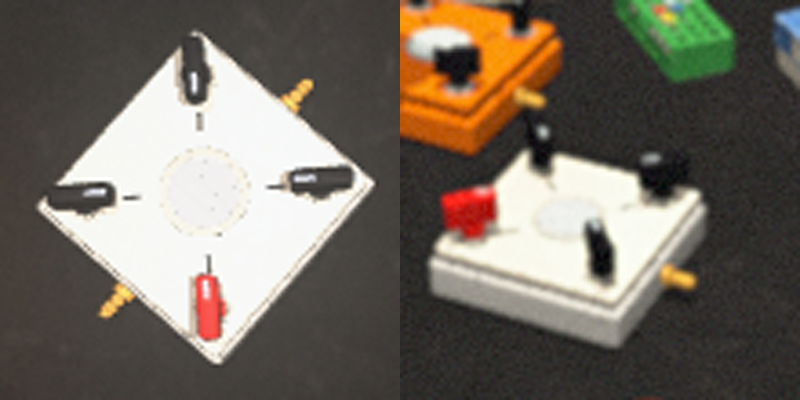

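All four bars (red at (207,305), black at (320,180), (195,68) and (83,195)) point along the diagonals, with their marks towards the cover's centre. The gap under the cover is closed, and the arm is clear.

```bash
python3 -c "
from rig import env
print(env.close_job())"
```

```text
the job is handed in; nothing more can be done
None
```

All four cover screws were turned to their hard stops in the order red, diagonal opposite, then screws 2 and 4; the final pictures show the bars on the diagonals and the cover seated, the bottle and timer were not touched, and the job was handed in at about 26 s.

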